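# Hold the green reference cell in the photometer's light path

### The arm

A 6-joint arm with a two-finger parallel gripper is mounted at the origin on a cart in front of the work surface, level with it; the furniture and walls round the work are solid. World frame = base frame: x ahead of the robot, y to its left, z up, the work surface at z = 0. Lengths are in mm, angles in rad, forces in N, time in s.
With the tool pointing down it reaches from about 325 to 850 mm from the base axis. Payload 15.5 kg.
Tool frame: the origin (TCP) lies at the very end of the fingers, on their centre line; the grasp point (between the pads) lies 19 mm behind it; z points along the fingers, y is the direction in which the jaws open and shut (so a half turn about z gives the same grasp; the last joint's range is limited). The gripper opens to 91 mm and grips with 3 to 60 N. Pads are 32 mm wide; open, the fingers measure 118 mm over their backs; the gripper's body (76 mm by 178 mm) begins 60 mm behind the grasp point.
Start: joints at [1.062, 0.494, 1.345, -0, 1.302, -0.096], TCP at [250.73, 572.504, 213.915] pointing down, gripper open.
Joint ranges: [-2.91, 2.91], [-0.82, 2.16], [0.22, 2.67], [-1.22, 4.37], [0.12, 2.79], [-3.08, 3.08]. Speed limits (rad/s): [1.89, 1.89, 2.57, 3.01, 3.01, 3.01].

### API

Orientations are given as a rotation vector (axis times angle).
In Python, from plant import bot gives the robot as it stands.
- The arm moves only by the tool jog_arm, never from a script. Its argument "targets" is a list of rows, each an object of numbers: "x", "y", "z": the shift along the tool's x, y, z in mm; "spin": the turn about the tool's z in degrees; "hand": the finger opening in mm, from 0 to 91.2. A call has 1 to 20 rows; each row shifts and turns the pose as measured when the row begins, along the tool's axes as they then stand; what a row does not reach is not made up. A row lasts 1/8 s, in which the tool goes at most 62.5 mm and 10.7 degrees, less where a joint would pass 70% of its speed; a pose out of reach is approached as far as the arm can. A call is refused whole if a number of a shift passes 62.5 or a number of a turn 10.7, either way. A call with a gripper value outside its range is refused whole. The fingers move at their own pace and stop on an object; "force" is the grip in N (left out, the last holds). Time passes only in rows, so rows that do not move let the fingers close. It gives the time, the measured TCP pose, the force and the opening at its end, in the units of the state.
- bot.get_obs(): the state, without advancing time (a new reading comes with each control period).
- bot.read_camera(name): name is "scene" or "top"; returns a dict with "frame" (384x512x3 uint8, red, green, blue), "vertical_fov" (degrees; the focal length in pixels is half the picture's height over the tangent of half this angle, whatever the lens; pixels are square), "cx", "cy" (the principal point, pixels), "distortion" ([k1, k2, p1, p2, k3] as OpenCV has them; the pictures are not rectified), "origin" and "attitude" of the camera in the world. Camera axes: x right, y down, z forward; pixel columns grow to the right and rows downward; lengths in mm; the calibration is good to about 2 mm. A picture is of the moment at which its call begins. There is no depth.
- bot.sign_off(): hands the job in, once; it reports no verdict.
The state is a dict: "clock": time; "joints": joint angles; "joint_velocities": joint speeds; "effort": joint torques, N m; "ee_pos": TCP position; "tool_rot": TCP orientation; "wrist_force": force on the tool from outside, world axes, zero at the start; "ft_torque": the same for the moment, N m; "finger_gap": finger opening in mm.
Only numpy, scipy, OpenCV 4.12 (cv2) and the standard library are available. Lean on these libraries where they do the work, as an engineer would, in place of code of your own. Each camera call takes 0.05 s, during which the arm holds its last target.

### The job

Swing both flaps of the small carton back past upright so that they stay open, lift out the glass cell with the green cap, gripping it by its two frosted faces only and never touching its clear windows, and leave the amber cell in its slot and the other things alone. Hold the green cell upright in the air midway between the photometer's two lens noses, with its clear windows squarely facing them, so that the light path runs through the middle of both windows. The program finishes while the gripper is still holding the cell there, free of the photometer, with the flaps still open.

Things in the scene. Friction and masses are not known exactly. Their poses are not given: they have to be found in the camera images.
- carton: small cardboard carton fixed to the bench, 126 mm (x) x 132 mm (y) x 76 mm high, walls 4 mm, a flap on its +y and one on its -y rim; origin in the middle of its underside. The two cells stand inside, side by side along its x axis, their x axes along its x, their frosted faces towards the two flaps; their caps end 68 mm above the bench, below the rim
- foam_top (a point): middle of the top of the grey foam bed in the carton, 28 mm above the bench; two slots 29 mm either side of it along the carton's x, each 14 mm deep (floor 14 mm above the bench), hold one cell each with about 1 mm play
- flap_left (a joint): angle of the flap on the carton's +y rim: 0 flat and closed, pi/2 upright, more is folded outwards, stop at 2.7. Flap 114 mm wide, 48 mm from crease to free edge, 3 mm thick, 20 g; it stays where it is left (light hinge friction, under 1 N at the edge). It starts ajar (0.75 to 1.25), so closed fingertips fit between the flaps and can sweep it outwards from inside
- flap_right (a joint): the same for the flap hinged on the carton's -y rim
- flap_left_hinge (a point): middle of the left flap's crease, on the carton's +y rim, 76 mm above the bench
- flap_right_hinge (a point): middle of the right flap's crease, on the carton's -y rim, 76 mm above the bench
- cell_green_center (a point): centre (half-way up the 50 mm body) of the green glass cell with green cap, in either slot, 36 mm of it above the foam: 30 mm long (its x), 20 mm wide (its y), 50 mm tall, 70 g, cap 22 x 12 x 4 mm. The two 30 x 50 mm faces (normals along y) are white frosted glass, to be gripped, 20 mm apart; the two end faces (normals along x) are the clear windows, 16 x 46 mm
- cell_green: the whole green cell; its origin and axes are those of the cell (middle of the cell's underside, x along the 30 mm length, y across the 20 mm, z up)
- cell_green_frosted_a: frosted face plate (+y side) of the green cell; its origin and axes are those of the cell (middle of the cell's underside, x along the 30 mm length, y across the 20 mm, z up)
- cell_green_frosted_b: frosted face plate (-y side) of the green cell; its origin and axes are those of the cell (middle of the cell's underside, x along the 30 mm length, y across the 20 mm, z up)
- cell_green_window_a: clear window (+x end) of the green cell; its origin and axes are those of the cell (middle of the cell's underside, x along the 30 mm length, y across the 20 mm, z up)
- cell_green_window_b: clear window (-x end) of the green cell; its origin and axes are those of the cell (middle of the cell's underside, x along the 30 mm length, y across the 20 mm, z up)
- cell_amber_center (a point): centre of the amber cell with the orange cap, same size and make, standing in the other slot; leave it there
- photometer: open photometer fixed to the bench: aluminium base plate 64 mm (x) x 230 mm (y) x 12 mm with a black cross under the middle of the light path; white lamp housing at +y, black detector housing at -y, each 44 x 44 mm, 83 mm from the middle, tops 124 mm above the bench. Origin in the middle of its underside; the light runs along its y axis, 95 mm above the bench
- beam_mid (a point): middle of the light path, between the two lens noses (28 mm across, their faces 45 mm either side: a 90 mm gap), 95 mm above the bench; axes as the photometer's (light along y)
- tip_rack: pipette tip rack, blue and white, 62 x 92 x 50 mm, bystander; origin in the middle of its underside
- vial_brown: small brown vial with black cap, 27 mm across, 55 mm tall, bystander; origin in the middle of its underside
- bulb: red rubber pipette bulb, 45 x 92 x 45 mm, lying, bystander; origin in the middle of its underside
Things that resemble listed ones, but are neither listed nor needed, are in the scene too. There is more than one size of the cell_green; the one meant has the size given above.

How it is judged:
By the outcome, as a careful person would: the job done as asked, in the order asked, and still so for the second after the job is handed in, while the arm keeps its last pose, push and grip.
It also fails if it takes over 58 s, if anything falls off the work surface, if the arm or the gripper's body presses on something with over 40 N, if the wrist force passes 120 N, or if a joint passes its speed limit or range.

## Working session

There is one attempt and no reset: what is moved stays moved. The work goes in short steps, Python scripts to look and compute and a tool call to move; the robot and the scene stay as the last step left them, time stands still between calls to the robot, and variables do not carry over. Pictures are saved under pics/ and viewed, and the job is handed in when it is done.

Besides the shell and the picture viewer there is one more tool, called after "Request:" as a command line: name --argument value ..., lists and objects as JSON in quotes. jog_arm: Moves the arm, as the interface text tells. Its arguments: {"type":"object","properties":{"targets":{"type":"array","items":{"type":"object","properties":{"x":{"type":"number"},"y":{"type":"number"},"z":{"type":"number"},"spin":{"type":"number"},"hand":{"type":"number"}}}},"force":{"type":"number"}},"required":["targets"]}

```bash
mkdir -p pics; ls
python3 - <<'E'
from plant import bot
import cv2,json
o=bot.get_obs();print(o)
for n in("scene","top"):
    c=bot.read_camera(n);cv2.imwrite(f"pics/{n}0.png",c.pop("frame")[:,:,::-1]);print(n,c)
E
```

```text
pics
{'clock': 0.0, 'joints': array([ 1.06248761e+00,  4.94190535e-01,  1.34615524e+00, -1.71457055e-06,
        1.30249137e+00, -9.54998276e-02]), 'joint_velocities': array([ 1.83106569e-03, -6.57246984e-04,  4.11345971e-04, -2.61514924e-05,
        2.05484743e-04, -1.71123215e-04]), 'effort': array([-5.00976836e-03, -8.78806829e+01, -3.81852436e+01,  7.01825763e-02,
        5.31779614e-02, -1.55811408e-04]), 'ee_pos': array([250.54575804, 572.15557726, 213.32552835]), 'tool_rot': array([-6.43767942e-01, -3.07454855e+00,  1.86697562e-03]), 'wrist_force': array([ 0.05588172,  0.08148943, -1.05933558]), 'ft_torque': array([ 0.0719479 ,  0.03347664, -0.0252307 ]), 'finger_gap': 91.19628806348814}
scene {'vertical_fov': 42.2297095798424, 'cx': 263.80205527830617, 'cy': 190.41621431868404, 'distortion': array([0.07034046, 0.        , 0.        , 0.        , 0.        ]), 'origin': array([-411.3402015 ,  886.25727763,  700.29841209]), 'attitude': array([-1.12072335,  2.03817117, -1.20341407])}
top {'vertical_fov': 50.88132972433536, 'cx': 250.22446334385194, 'cy': 186.71059193357158, 'distortion': array([-0.03722039,  0.        ,  0.        ,  0.        ,  0.        ]), 'origin': array([ 394.06805139,  275.77398927, 1000.86414956]), 'attitude': array([-2.24294016,  1.95320518, -0.21718719])}
```

View pics/scene0.png

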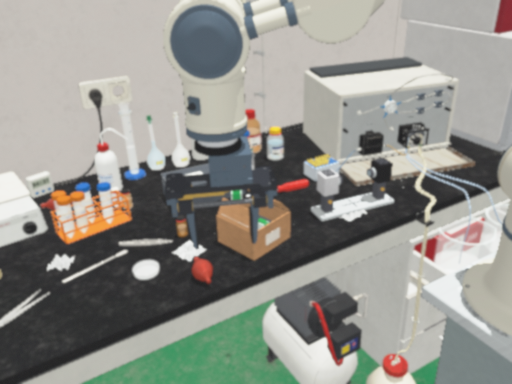

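View pics/top0.png

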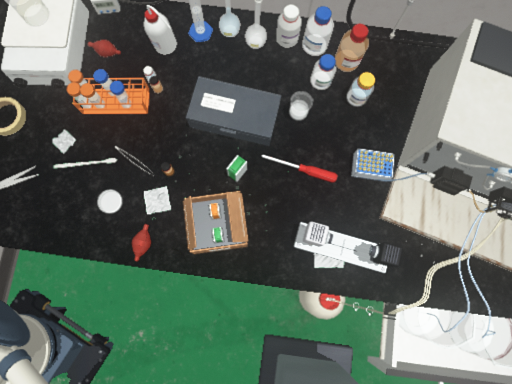

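```bash
cat > h.py <<'E'
import numpy as np,cv2
from plant import bot
from scipy.spatial.transform import Rotation as R
def cam(n):
    c=bot.read_camera(n);f=c["frame"].shape[0]/2/np.tan(np.radians(c["vertical_fov"]/2))
    c["K"]=np.array([[f,0,c["cx"]],[0,f,c["cy"]],[0,0,1.]]);c["R"]=R.from_rotvec(c["attitude"]).as_matrix();return c
def ray(c,uv):
    p=cv2.undistortPoints(np.array([[uv]],float),c["K"],c["distortion"])[0,0]
    return c["R"]@np.array([*p,1.])
def atz(c,uv,z):
    d=ray(c,uv);o=c["origin"];return o+d*(z-o[2])/d[2]
def proj(c,P):
    P=np.atleast_2d(np.array(P,float));Rt=c["R"].T
    return cv2.projectPoints(P,cv2.Rodrigues(Rt)[0],-Rt@c["origin"],c["K"],c["distortion"])[0][:,0]
def crop(c,name,u0,v0,w,h,s):
    im=c["frame"][v0:v0+h,u0:u0+w,::-1];cv2.imwrite("pics/"+name,cv2.resize(im,None,fx=s,fy=s,interpolation=cv2.INTER_CUBIC))
E
python3 - <<'E'
from h import *
c=cam("top");crop(c,"t1.png",170,140,100,120,5);crop(c,"t2.png",285,210,120,70,6)
c=cam("scene");crop(c,"s1.png",200,150,200,120,4)
E
```

```text
(no output)
```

View pics/t1.png

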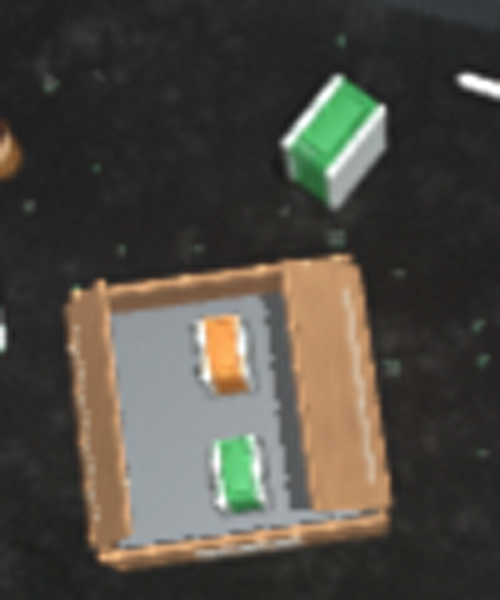

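View pics/t2.png

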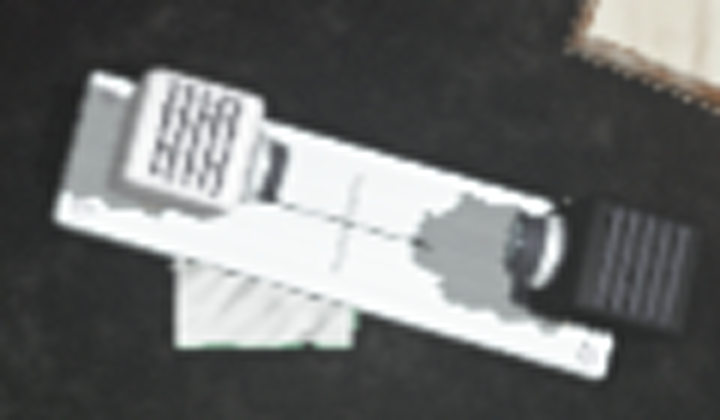

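View pics/s1.png

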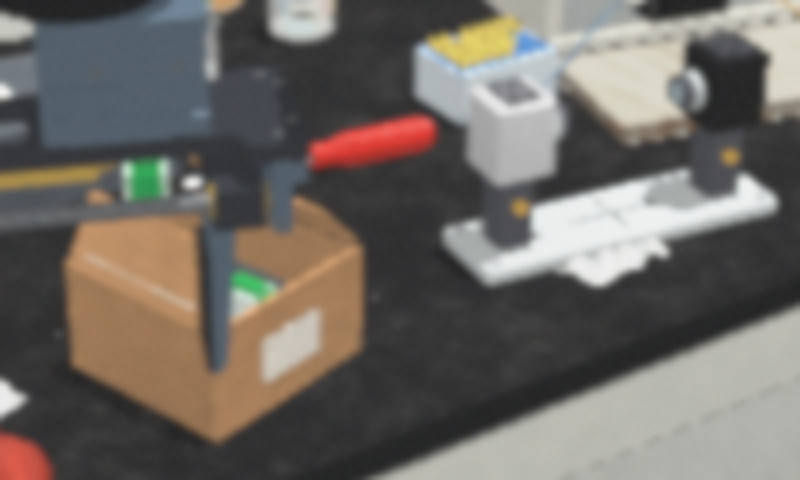

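```bash
cat >> h.py <<'E'
def carton_pts(x,y,yaw,a1,a2):
    c,s=np.cos(yaw),np.sin(yaw);T=lambda p:[x+c*p[0]-s*p[1],y+s*p[0]+c*p[1],p[2]]
    L=[]
    def box(x0,x1,y0,y1,z):
        q=[T((x0,y0,z)),T((x1,y0,z)),T((x1,y1,z)),T((x0,y1,z))];return q+[q[0]]
    L.append((box(-63,63,-66,66,76),(255,0,0)))
    L.append((box(-59,59,-62,62,28),(255,255,0)))
    for cx in(-29,29): L.append((box(cx-11,cx+11,-6,6,68),(0,0,255))); L.append((box(cx-15,cx+15,-10,10,64),(255,0,255)))
    for sg,a in((1,a1),(-1,a2)):
        yy=sg*(66-48*np.cos(a));zz=76+48*np.sin(a)
        q=[T((-57,sg*66,76)),T((-57,yy,zz)),T((57,yy,zz)),T((57,sg*66,76))];L.append((q,(0,255,255)))
    return L
def draw(c,L,name,u0,v0,w,h,s):
    im=cv2.resize(c["frame"][v0:v0+h,u0:u0+w,::-1],None,fx=s,fy=s,interpolation=cv2.INTER_CUBIC).copy()
    for q,col in L:
        p=(proj(c,q)-[u0,v0]+.5)*s-.5
        cv2.polylines(im,[np.round(p).astype(int)],False,col,1)
    cv2.imwrite("pics/"+name,im)
E
python3 - <<'E'
from h import *
c=cam("top")
print(proj(c,[[394,275,0],[394,275,76]]))
t=lambda u,v:(170+(u+.5)/5-.5,140+(v+.5)/5-.5)
g=atz(c,t(236,466),68);a=atz(c,t(223,346),68);print(g,a)
d=a-g;yaw=np.arctan2(d[1],d[0]);m=(a+g)/2;print(np.hypot(*d[:2]),yaw,m)
draw(c,carton_pts(m[0],m[1],yaw,1.2,.8),"t3.png",170,140,100,120,5)
p=lambda u,v:(285+(u+.5)/6-.5,210+(v+.5)/6-.5)
for uv in[(97,72),(55,220),(605,378),(347,223)]:print(atz(c,p(*uv),12))
E
```

```text
[[248.53863938 275.15335908]
 [248.56428449 275.15935096]]
[478.79464862 360.84176184  68.        ] [533.37822377 375.49945018  68.        ]
56.51738231161652 0.26234737715146794 [506.0864362  368.17060601  68.        ]
[539.58288342 165.30822256  12.        ]
[477.23805427 175.4895363   12.        ]
[444.38532154 -51.5651607   12.        ]
[492.134809    57.56163172  12.        ]
```

View pics/t3.png

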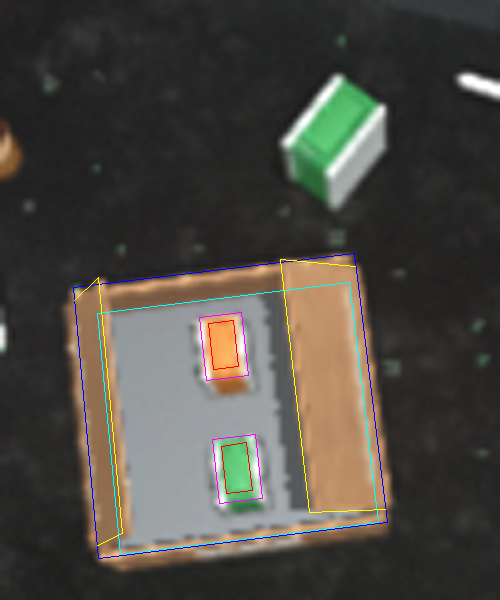

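The green-capped pieces are at (217,233), inside the carton, and at (236,167), larger and standing loose on the bench. The one in the carton slot next to the orange-capped cell fits the given size: 30x20 at 64 mm overlays it in the crop. The photometer cross is at about (342,247). Next I refine the carton fit and work out the tool turn.

```bash
python3 - <<'E'
from h import *
o=bot.get_obs();M=R.from_rotvec(o["tool_rot"]).as_matrix();print(M.round(3))
print("tool y yaw",np.degrees(np.arctan2(M[1,1],M[0,1])))
c=cam("top")
for i,(m,yaw) in enumerate([((506,369),.275),((504,370),.285)]):
    draw(c,carton_pts(*m,yaw,1.05,.8),f"t4{i}.png",180,180,75,80,7)
x,y,w=492,58,-.145
E
cd pics; python3 -c "
import cv2,numpy as np
cv2.imwrite('t4.png',cv2.resize(np.hstack([cv2.imread('t40.png')[:,:400*0+525],cv2.imread('t41.png')]),None,fx=.76,fy=.76))"
```

```text
[[-0.916  0.401 -0.   ]
 [ 0.401  0.916 -0.   ]
 [ 0.    -0.001 -1.   ]]
tool y yaw 66.34747173361112
```

View pics/t4.png

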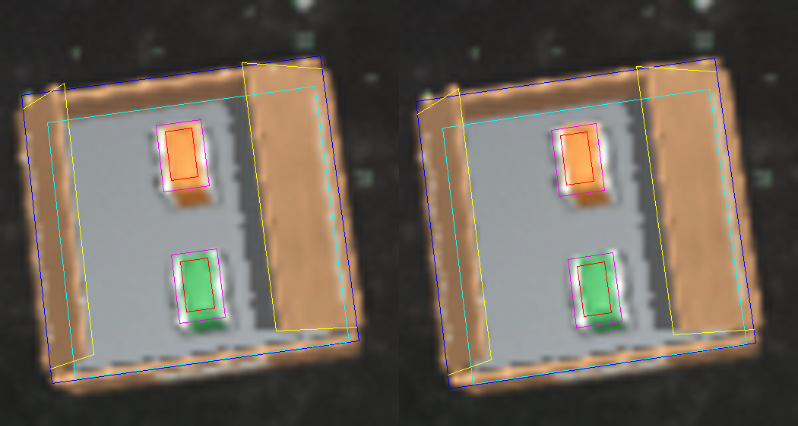

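Request:
jog_arm --targets '[{"spin": -9.8, "hand": 0}, {"spin": -9.8, "hand": 0}, {"spin": -9.8, "hand": 0}, {"spin": -9.8, "hand": 0}, {"x": -24, "y": -33}, {"x": -24, "y": -33}, {"x": -24, "y": -33}, {"x": -24, "y": -33}, {"x": -24, "y": -33}, {"x": -24, "y": -33}, {"x": -24, "y": -33}, {"x": -24, "y": -33}, {}]'

```text
invalid input
```

```bash
cat >> h.py <<'E'
def st():
    o=bot.get_obs();M=R.from_rotvec(o["tool_rot"]).as_matrix()
    print("t",round(o["clock"],2),"p",o["ee_pos"].round(1),"yawY",np.degrees(np.arctan2(M[1,1],M[0,1])).round(2),"zax",M[:,2].round(3),"F",o["wrist_force"].round(1),"gap",round(o["finger_gap"],1),"j",np.degrees(o["joints"]).round(0));return o,M
def to(x,y,z,yaw):
    o,M=st();d=M.T@(np.array([x,y,z])-o["ee_pos"]);c=np.degrees(np.arctan2(M[1,1],M[0,1]))
    print("tool shift",d.round(1),"spin",round(-((yaw-c+180)%360-180),2))
E
python3 - <<'E'
from h import *
to(506,369,91,105.6)
c=cam("scene");crop(c,"s2.png",190,170,220,110,3.6)
E
```

```text
t 0.3 p [250.7 572.4 213.7] yawY 66.35 zax [-0. -0. -1.] F [-0.5 -0.4  0.1] gap 91.1 j [61. 28. 77. -0. 75. -5.]
tool shift [-315.5  -83.8  122.7] spin -39.25
```

View pics/s2.png

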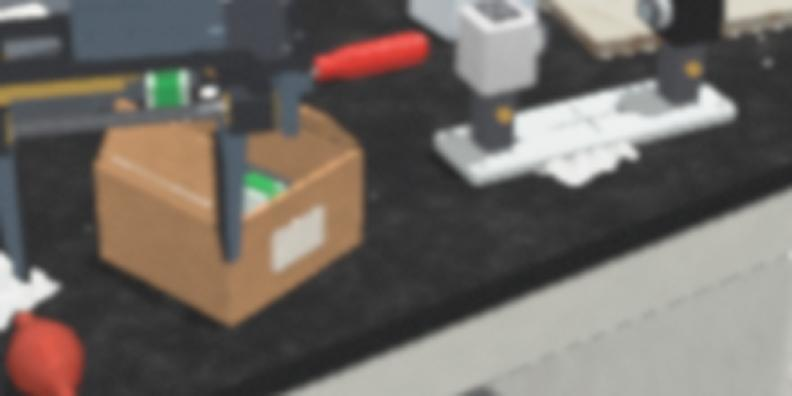

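The move was refused and the arm has not moved. I'll give every field in full, since the empty row is the likely cause.

Request:
jog_arm --targets '[{"x": 0, "y": 0, "z": 0, "spin": -9.8, "hand": 0}, {"x": 0, "y": 0, "z": 0, "spin": -9.8, "hand": 0}, {"x": 0, "y": 0, "z": 0, "spin": -9.8, "hand": 0}, {"x": 0, "y": 0, "z": 0, "spin": -9.8, "hand": 0}, {"x": -24, "y": -33, "z": 0, "spin": 0, "hand": 0}, {"x": -24, "y": -33, "z": 0, "spin": 0, "hand": 0}, {"x": -24, "y": -33, "z": 0, "spin": 0, "hand": 0}, {"x": -24, "y": -33, "z": 0, "spin": 0, "hand": 0}, {"x": -24, "y": -33, "z": 0, "spin": 0, "hand": 0}, {"x": -24, "y": -33, "z": 0, "spin": 0, "hand": 0}, {"x": -24, "y": -33, "z": 0, "spin": 0, "hand": 0}, {"x": -24, "y": -33, "z": 0, "spin": 0, "hand": 0}, {"x": 0, "y": 0, "z": 0, "spin": 0, "hand": 0}]' --force 10

```text
clock: 1.98
ee_pos: [519.0, 369.6, 213.4]
tool_rot: [-0.464, 3.107, 0.0]
wrist_force: [-1.2, 0.0, -0.9]
finger_gap: 0.1
```

Run:
```python
from h import *
to(506,369,91,105.6)
c=cam("scene");crop(c,"s2.png",190,170,220,110,3.6)
```

```text
t 1.98 p [519.  369.6 213.4] yawY 106.98 zax [ 0.  0. -1.] F [-1.2  0.  -0.9] gap 0.1 j [ 30.  29.  75.  -0.  75. -77.]
tool shift [ 12.6   3.2 122.4] spin 1.38
```

View pics/s2.png

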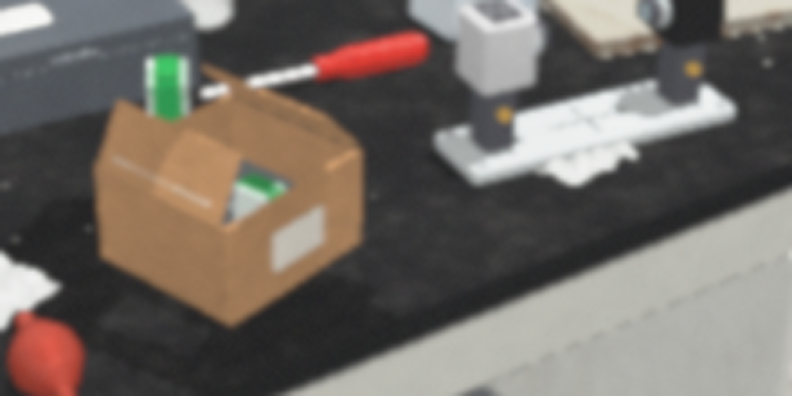

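```bash
cat >> h.py <<'E'
def phot(x,y,yaw):
    c,s=np.cos(yaw),np.sin(yaw);T=lambda p:[x+c*p[0]-s*p[1],y+s*p[0]+c*p[1],p[2]]
    L=[]
    for x0,x1,y0,y1,z in[(-32,32,-115,115,12),(-22,22,61,105,124),(-22,22,-105,-61,124)]:
        L.append(([T(q) for q in[(x0,y0,z),(x1,y0,z),(x1,y1,z),(x0,y1,z),(x0,y0,z)]],(255,0,0)))
    L.append(([T((-20,0,12)),T((20,0,12))],(0,0,255)));L.append(([T((0,-45,12)),T((0,45,12))],(0,0,255)))
    a=np.linspace(0,6.283,25)
    for yy in(-45,45):L.append(([T((14*np.cos(t),yy,95+14*np.sin(t))) for t in a],(0,255,255)))
    return L
E
python3 - <<'E'
from h import *
L=carton_pts(506,369,.275,1.05,.8)+phot(492,58,-.145)
draw(cam("scene"),L,"s3.png",190,140,220,130,3.6)
draw(cam("top"),L,"t5.png",285,210,120,70,6)
E
```

```text
(no output)
```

View pics/s3.png

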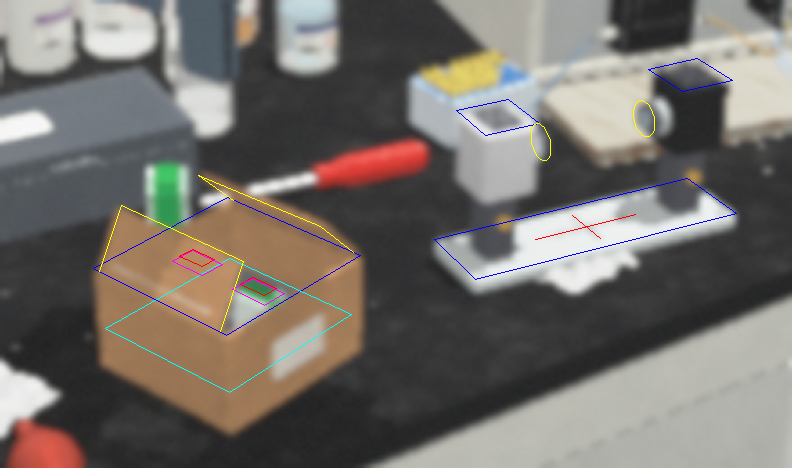

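View pics/t5.png

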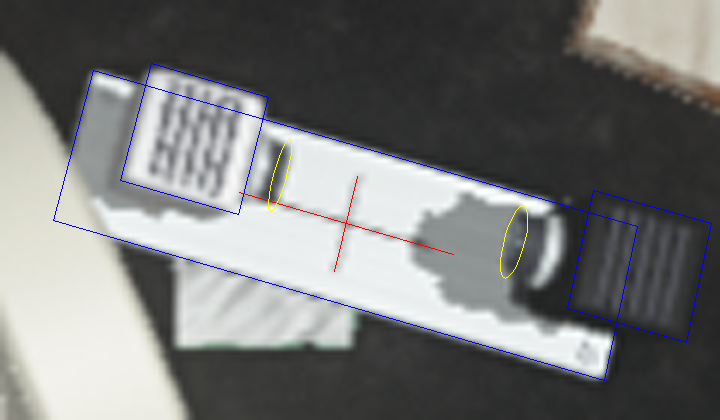

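Run:
```python
from h import *
L=phot(492,58,-.145)
c=cam("scene");crop(c,"a.png",310,150,90,60,8);draw(c,L,"b.png",310,150,90,60,8)
a=cv2.imread("pics/a.png");b=cv2.imread("pics/b.png");cv2.imwrite("pics/s4.png",cv2.resize(np.vstack([a,b]),None,fx=.62,fy=.62))
```

```text
(no output)
```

View pics/s4.png

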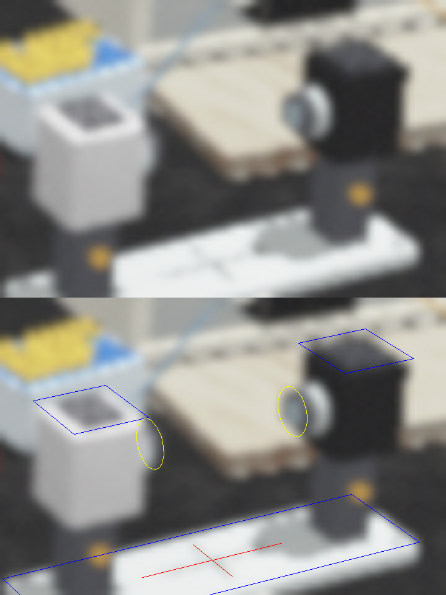

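Request:
jog_arm --targets '[{"x": 6, "y": 2, "z": 20, "spin": 1.3, "hand": 0}, {"x": 5, "y": 0, "z": 30, "spin": 0, "hand": 0}, {"x": 0, "y": 0, "z": 30, "spin": 0, "hand": 0}, {"x": 0, "y": 0, "z": 15, "spin": 0, "hand": 0}, {"x": 0, "y": 0, "z": 0, "spin": 0, "hand": 0}]'

```text
clock: 2.8
ee_pos: [501.4, 375.0, 117.7]
tool_rot: [-0.442, 3.109, 0.003]
wrist_force: [0.3, -0.3, 0.4]
finger_gap: 0.7
```

Run:
```python
from h import *
to(506,369,91,105.6)
```

```text
t 2.8 p [501.4 375.  117.7] yawY 106.19 zax [ 0.001  0.002 -1.   ] F [ 0.3 -0.3  0.4] gap 0.7 j [ 31.  34.  83.   0.  63. -75.]
tool shift [-2.7 -7.1 26.7] spin 0.59
```

Request:
jog_arm --targets '[{"x": -2, "y": -5, "z": 13, "spin": 0.5, "hand": 0}, {"x": 0, "y": 0, "z": 10, "spin": 0, "hand": 0}, {"x": 0, "y": 0, "z": 0, "spin": 0, "hand": 0}, {"x": 0, "y": 10, "z": 0, "spin": 0, "hand": 0}, {"x": 0, "y": 10, "z": 0, "spin": 0, "hand": 0}, {"x": 0, "y": 10, "z": 0, "spin": 0, "hand": 0}, {"x": 0, "y": 10, "z": 0, "spin": 0, "hand": 0}, {"x": 0, "y": 8, "z": 0, "spin": 0, "hand": 0}]'

```text
clock: 3.8
ee_pos: [492.5, 421.3, 96.4]
tool_rot: [-0.428, 3.107, 0.006]
wrist_force: [0.4, -0.2, -0.7]
finger_gap: -0.0
```

```bash
cat >> h.py <<'E'
def car(x=506,y=369,yaw=.275):
    o,M=st();d=o["ee_pos"][:2]-[x,y];print("in carton",np.cos(yaw)*d[0]+np.sin(yaw)*d[1],-np.sin(yaw)*d[0]+np.cos(yaw)*d[1],o["ee_pos"][2])
E
python3 - <<'E'
from h import *
car()
E
```

```text
t 3.8 p [492.5 421.3  96.4] yawY 105.67 zax [ 0.005  0.005 -1.   ] F [ 0.4 -0.2 -0.7] gap -0.0 j [ 35.  37.  81.   0.  62. -70.]
in carton 1.2305529765799967 53.97641469103088 96.35421994576154
```

Request:
jog_arm --targets '[{"x": 0, "y": 10, "z": 2, "spin": 0, "hand": 0}, {"x": 0, "y": 10, "z": 2, "spin": 0, "hand": 0}, {"x": 0, "y": 8, "z": 0, "spin": 0, "hand": 0}, {"x": 0, "y": 0, "z": 0, "spin": 0, "hand": 0}]'

```text
clock: 4.3
ee_pos: [484.0, 450.7, 91.9]
tool_rot: [-0.429, 3.107, 0.006]
wrist_force: [-0.1, -0.0, -0.5]
finger_gap: 0.7
```

Run:
```python
from h import *
car()
crop(cam("scene"),"s5.png",190,130,140,130,4.5)
crop(cam("top"),"t6.png",170,170,100,100,5)
```

```text
t 4.3 p [484.  450.7  91.9] yawY 105.72 zax [ 0.005  0.004 -1.   ] F [-0.1 -0.  -0.5] gap 0.7 j [ 38.  38.  79.   0.  62. -68.]
in carton 1.0548920926632022 84.62279226523152 91.88909570376917
```

View pics/s5.png

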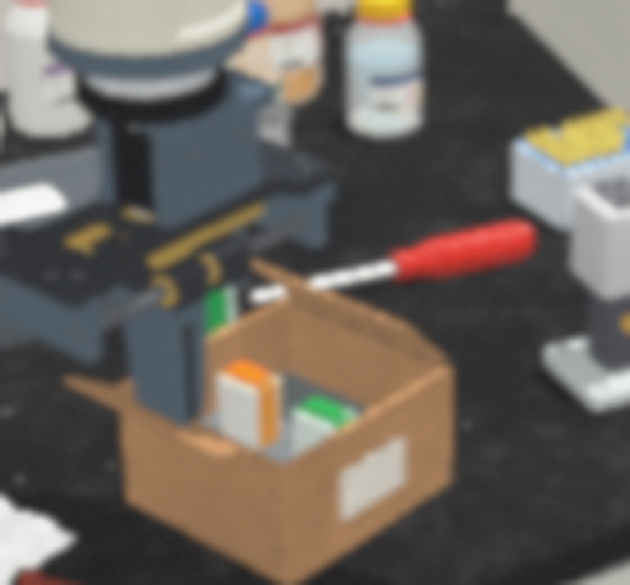

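The left flap lies folded well back, its edge at about (65,378) in the crop. Next I sweep the right flap.

Request:
jog_arm --targets '[{"x": 0, "y": -15, "z": -1, "spin": 0, "hand": 0}, {"x": 0, "y": -15, "z": 0, "spin": 0, "hand": 0}, {"x": 0, "y": -15, "z": 0, "spin": 0, "hand": 0}, {"x": 0, "y": -15, "z": 0, "spin": 0, "hand": 0}, {"x": 0, "y": -15, "z": 0, "spin": 0, "hand": 0}, {"x": 0, "y": -10, "z": 0, "spin": 0, "hand": 0}, {"x": 0, "y": -10, "z": 0, "spin": 0, "hand": 0}, {"x": 0, "y": -10, "z": 0, "spin": 0, "hand": 0}, {"x": 0, "y": -10, "z": 0, "spin": 0, "hand": 0}, {"x": 0, "y": -8, "z": 0, "spin": 0, "hand": 0}]'

```text
clock: 5.65
ee_pos: [520.4, 322.4, 93.2]
tool_rot: [-0.426, 3.106, 0.006]
wrist_force: [-0.2, 0.5, 0.5]
finger_gap: 0.5
```

Run:
```python
from h import *
car()
```

```text
t 5.65 p [520.4 322.4  93.2] yawY 105.62 zax [ 0.006  0.005 -1.   ] F [-0.2  0.5  0.5] gap 0.5 j [ 26.  35.  87.   0.  58. -80.]
in carton 1.1485927051528595 -48.78846645707451 93.17850594786088
```

Request:
jog_arm --targets '[{"x": 0, "y": -10, "z": 1, "spin": 0, "hand": 0}, {"x": 0, "y": -10, "z": 1, "spin": 0, "hand": 0}, {"x": 0, "y": -8, "z": 0, "spin": 0, "hand": 0}, {"x": 0, "y": -6, "z": 0, "spin": 0, "hand": 0}, {"x": 0, "y": 0, "z": 0, "spin": 0, "hand": 0}]'

```text
clock: 6.28
ee_pos: [530.2, 286.7, 90.7]
tool_rot: [-0.425, 3.107, 0.006]
wrist_force: [0.7, -0.3, -0.3]
finger_gap: 0.5
```

Run:
```python
from h import *
car()
crop(cam("scene"),"s6.png",190,130,140,130,4.5)
```

```text
t 6.28 p [530.2 286.7  90.7] yawY 105.58 zax [ 0.005  0.004 -1.   ] F [ 0.7 -0.3 -0.3] gap 0.5 j [ 23.  34.  88.   0.  57. -83.]
in carton 0.9115490540312514 -85.75712408006335 90.69893549080071
```

View pics/s6.png

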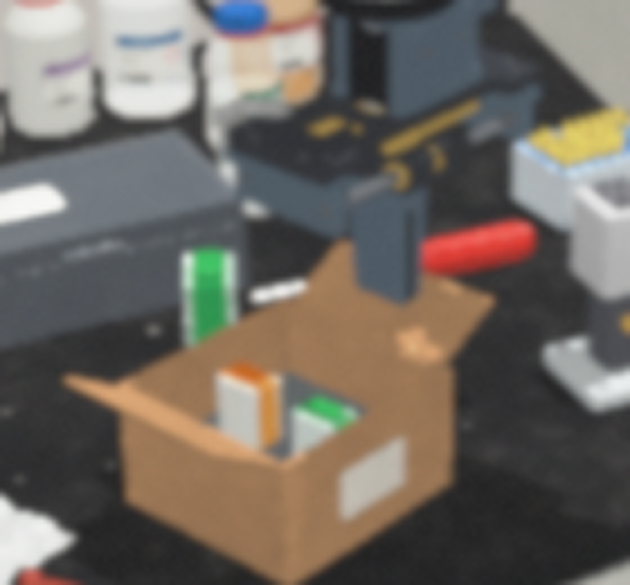

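Request:
jog_arm --targets '[{"x": 0, "y": 10, "z": -10, "spin": 0, "hand": 0}, {"x": 0, "y": 0, "z": -30, "spin": 0, "hand": 0}, {"x": 0, "y": 0, "z": -40, "spin": 0, "hand": 40}, {"x": 0, "y": 0, "z": -30, "spin": 0, "hand": 40}, {"x": 0, "y": 0, "z": 0, "spin": 0, "hand": 40}]'

```text
clock: 6.95
ee_pos: [525.5, 300.3, 206.9]
tool_rot: [-0.429, 3.105, 0.007]
wrist_force: [0.2, -0.9, -0.2]
finger_gap: 27.9
```

Run:
```python
from h import *
car()
L=carton_pts(506,369,.275,2.6,2.6)
c=cam("top");crop(c,"a.png",170,180,95,80,8);draw(c,L,"b.png",170,180,95,80,8)
a=cv2.imread("pics/a.png");b=cv2.imread("pics/b.png");cv2.imwrite("pics/t7.png",cv2.resize(np.vstack([a,b]),None,fx=.46,fy=.46))
cv2.imwrite("pics/t7full.png",c["frame"][:,:,::-1])
draw(cam("scene"),L,"s7.png",190,130,140,130,4.5)
```

```text
t 6.95 p [525.5 300.3 206.9] yawY 105.72 zax [ 0.006  0.005 -1.   ] F [ 0.2 -0.9 -0.2] gap 27.9 j [ 24.  27.  81.   0.  72. -82.]
in carton 0.15200728790527762 -71.4169994442302 206.88333995843044
```

View pics/t7.png

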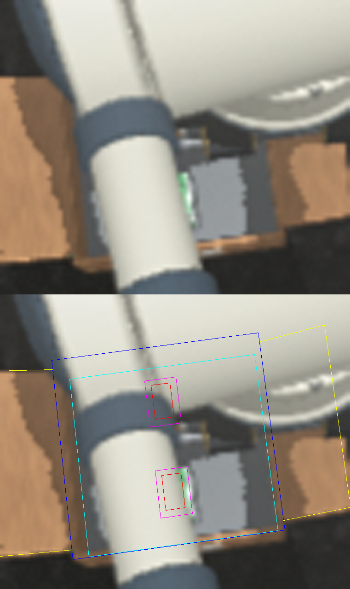

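View pics/s7.png

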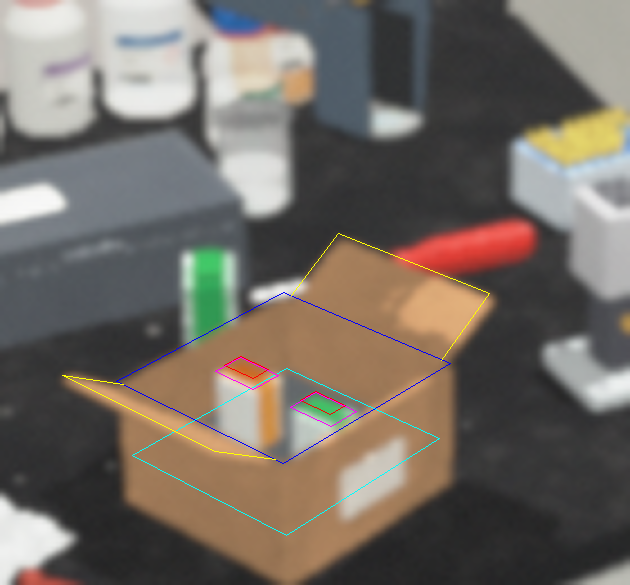

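The top view is blocked by the arm, but the scene overlay agrees to about 1 px on the rim, both flaps (about 2.6) and both caps. The green cell is the small one at about crop (325,410). I move above it.

Run:
```python
from h import *
to(478.4,361,130,105.7)
```

```text
t 7.05 p [524.5 299.6 204.4] yawY 105.72 zax [ 0.003  0.004 -1.   ] F [ 0.6  0.4 -0.9] gap 35.7 j [ 24.  27.  81.   0.  72. -82.]
tool shift [28.  71.4 74.5] spin 0.02
```

Request:
jog_arm --targets '[{"x": 9, "y": 20, "z": 0, "spin": 0, "hand": 40}, {"x": 9, "y": 22, "z": 0, "spin": 0, "hand": 40}, {"x": 6, "y": 20, "z": 0, "spin": 0, "hand": 40}, {"x": 0, "y": 0, "z": 30, "spin": 0, "hand": 40}, {"x": 0, "y": 0, "z": 30, "spin": 0, "hand": 40}, {"x": 0, "y": 0, "z": 0, "spin": 0, "hand": 40}]'

```text
clock: 7.8
ee_pos: [476.2, 358.2, 138.5]
tool_rot: [0.432, -3.106, -0.002]
wrist_force: [0.0, 0.0, 0.4]
finger_gap: 40.3
```

Run:
```python
from h import *
to(478.4,361,130,105.7)
```

```text
t 7.8 p [476.2 358.2 138.5] yawY 105.83 zax [-0.006  0.    -1.   ] F [0.  0.  0.4] gap 40.3 j [ 31.  31.  86.   0.  63. -75.]
tool shift [-3.   2.   8.4] spin 0.13
```

Request:
jog_arm --targets '[{"x": -2.5, "y": 2, "z": 20, "spin": 0, "hand": 40}, {"x": 0, "y": 0, "z": 20, "spin": 0, "hand": 40}, {"x": 0, "y": 0, "z": 10, "spin": 0, "hand": 40}, {"x": 0, "y": 0, "z": 0, "spin": 0, "hand": 40}]'

```text
clock: 8.3
ee_pos: [477.4, 363.3, 90.1]
tool_rot: [0.433, -3.108, -0.003]
wrist_force: [0.2, -0.1, 0.8]
finger_gap: 39.7
```

Run:
```python
from h import *
to(478.4,361,32,105.7)
crop(cam("scene"),"s8.png",190,130,140,130,4.5)
c=cam("top");crop(c,"t8.png",170,180,95,80,6)
```

```text
t 8.3 p [477.4 363.3  90.1] yawY 105.88 zax [-0.004  0.002 -1.   ] F [ 0.2 -0.1  0.8] gap 39.7 j [ 31.  34.  88.   0.  58. -75.]
tool shift [-0.6 -2.6 58.1] spin 0.18
```

View pics/s8.png

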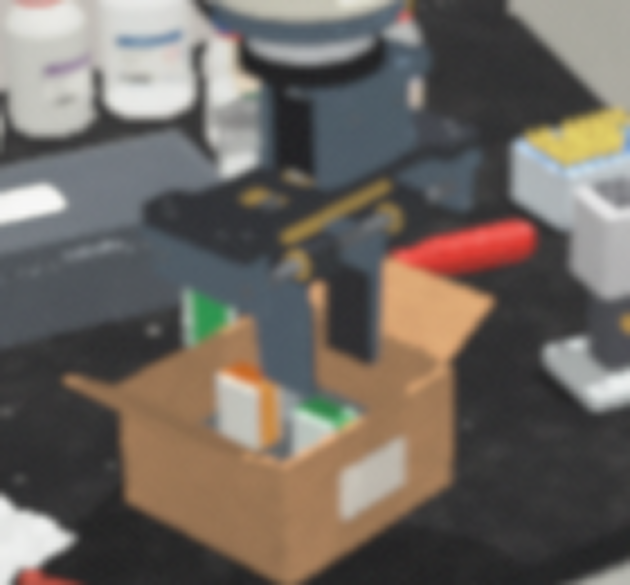

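Request:
jog_arm --targets '[{"x": 0, "y": -2.5, "z": 8, "spin": 0, "hand": 40}, {"x": 0, "y": 0, "z": 8, "spin": 0, "hand": 40}, {"x": 0, "y": 0, "z": 8, "spin": 0, "hand": 40}, {"x": 0, "y": 0, "z": 0, "spin": 0, "hand": 40}]'

```text
clock: 8.9
ee_pos: [479.0, 361.1, 66.2]
tool_rot: [0.433, -3.11, -0.005]
wrist_force: [0.2, 0.9, 1.5]
finger_gap: 40.2
```

Run:
```python
from h import *
to(478.4,361,32,105.7)
crop(cam("scene"),"s9.png",230,190,60,60,9)
```

```text
t 8.9 p [479.  361.1  66.2] yawY 105.86 zax [-0.002  0.003 -1.   ] F [0.2 0.9 1.5] gap 40.2 j [ 31.  36.  89.   0.  54. -75.]
tool shift [ 0.6 -0.  34.2] spin 0.16
```

View pics/s9.png

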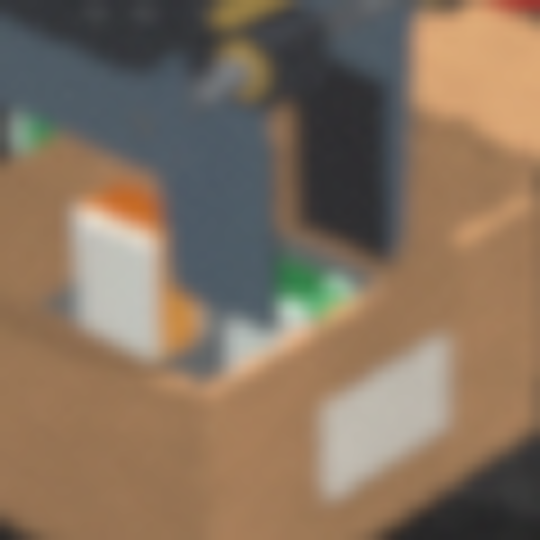

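The green cell sits between the fingers, with the amber cell clear. I continue down.

Request:
jog_arm --targets '[{"x": 0, "y": 0, "z": 9, "spin": 0, "hand": 40}, {"x": 0, "y": 0, "z": 9, "spin": 0, "hand": 40}, {"x": 0, "y": 0, "z": 9, "spin": 0, "hand": 40}, {"x": 0, "y": 0, "z": 3, "spin": 0, "hand": 40}, {"x": 0, "y": 0, "z": 0, "spin": 0, "hand": 40}]'

```text
clock: 9.57
ee_pos: [479.1, 361.3, 34.3]
tool_rot: [0.433, -3.11, -0.005]
wrist_force: [0.1, 0.0, 0.1]
finger_gap: 40.1
```

Run:
```python
from h import *
to(478.4,361,32,105.7)
```

```text
t 9.57 p [479.1 361.3  34.3] yawY 105.86 zax [-0.002  0.003 -1.   ] F [0.1 0.  0.1] gap 40.1 j [ 31.  39.  90.   0.  51. -75.]
tool shift [ 0.8 -0.1  2.3] spin 0.16
```

Close gently in steps, watching for side load.

Request:
jog_arm --targets '[{"x": 0, "y": 0, "z": 2, "spin": 0, "hand": 24}, {"x": 0, "y": 0, "z": 0, "spin": 0, "hand": 22}, {"x": 0, "y": 0, "z": 0, "spin": 0, "hand": 10}, {"x": 0, "y": 0, "z": 0, "spin": 0, "hand": 10}, {"x": 0, "y": 0, "z": 0, "spin": 0, "hand": 10}]' --force 10

```text
clock: 10.2
ee_pos: [479.4, 361.6, 32.8]
tool_rot: [0.434, -3.111, -0.006]
wrist_force: [-0.2, 0.1, -0.8]
finger_gap: 20.1
```

Run:
```python
from h import *
to(478.4,361,32,105.7)
crop(cam("scene"),"s10.png",230,190,60,60,9)
```

```text
t 10.2 p [479.4 361.6  32.8] yawY 105.87 zax [-0.001  0.004 -1.   ] F [-0.2  0.1 -0.8] gap 20.1 j [ 31.  39.  91.   0.  50. -75.]
tool shift [ 1.2 -0.2  0.8] spin 0.17
```

View pics/s10.png

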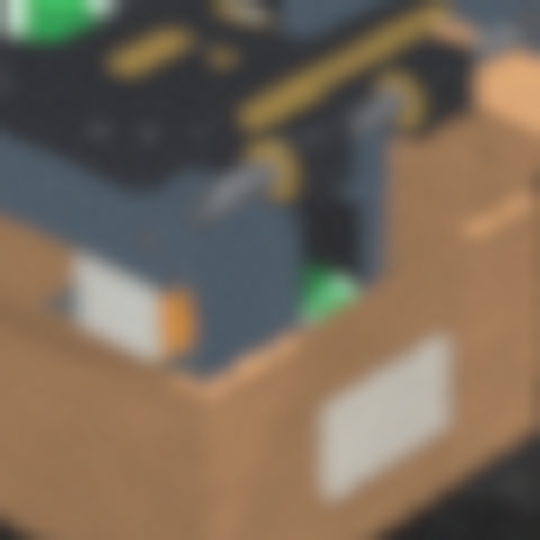

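The gap is 20.1 mm, which is the frosted-face spacing, with no side load. I raise the grip to 15 N and lift slowly.

Request:
jog_arm --targets '[{"x": 0, "y": 0, "z": 0, "spin": 0, "hand": 10}, {"x": 0, "y": 0, "z": -6, "spin": 0, "hand": 10}, {"x": 0, "y": 0, "z": -6, "spin": 0, "hand": 10}, {"x": 0, "y": 0, "z": -8, "spin": 0, "hand": 10}, {"x": 0, "y": 0, "z": -8, "spin": 0, "hand": 10}, {"x": 0, "y": 0, "z": -12, "spin": 0, "hand": 10}, {"x": 0, "y": 0, "z": -15, "spin": 0, "hand": 10}, {"x": 0, "y": 0, "z": -20, "spin": 0, "hand": 10}, {"x": 0, "y": 0, "z": -20, "spin": 0, "hand": 10}, {"x": 0, "y": 0, "z": -20, "spin": 0, "hand": 10}, {"x": 0, "y": 0, "z": -20, "spin": 0, "hand": 10}, {"x": 0, "y": 0, "z": -15, "spin": 0, "hand": 10}, {"x": 0, "y": 0, "z": 0, "spin": 0, "hand": 10}]' --force 15

```text
clock: 11.88
ee_pos: [479.8, 361.1, 195.3]
tool_rot: [-0.433, 3.108, 0.008]
wrist_force: [-0.4, -0.0, -1.5]
finger_gap: 20.1
```

Run:
```python
from h import *
to(492,58,200,-8.3)
crop(cam("scene"),"s11.png",190,100,140,160,3.7)
```

```text
t 11.88 p [479.8 361.1 195.3] yawY 105.87 zax [ 0.003  0.006 -1.   ] F [-0.4 -0.  -1.5] gap 20.1 j [ 31.  27.  82.   0.  70. -75.]
tool shift [  71.1 -294.9   -6.4] spin 114.17
```

View pics/s11.png

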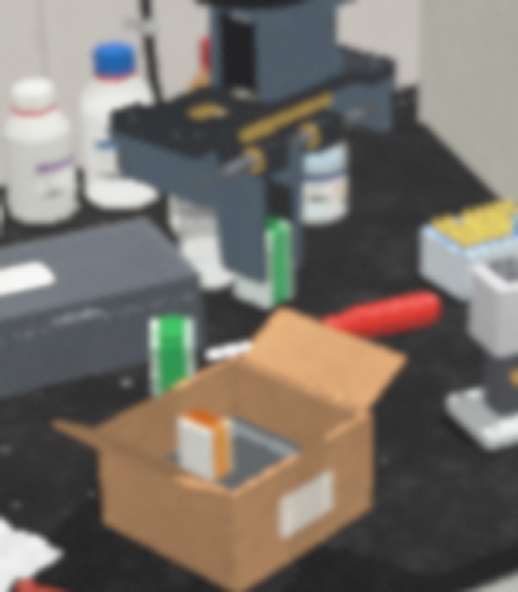

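Request:
jog_arm --targets '[{"x": 3, "y": -12, "z": 0, "spin": 0, "hand": 10}, {"x": 6, "y": -24, "z": 0, "spin": 0, "hand": 10}, {"x": 6, "y": -24, "z": 0, "spin": 0, "hand": 10}, {"x": 6, "y": -24, "z": 0, "spin": 0, "hand": 10}, {"x": 6, "y": -24, "z": 0, "spin": 0, "hand": 10}, {"x": 6, "y": -24, "z": 0, "spin": 0, "hand": 10}, {"x": 6, "y": -24, "z": 0, "spin": 0, "hand": 10}, {"x": 6, "y": -24, "z": 0, "spin": 0, "hand": 10}, {"x": 6, "y": -24, "z": 0, "spin": 0, "hand": 10}, {"x": 6, "y": -24, "z": 0, "spin": 0, "hand": 10}, {"x": 6, "y": -24, "z": 0, "spin": 0, "hand": 10}, {"x": 3, "y": -12, "z": 0, "spin": 0, "hand": 10}, {"x": 0, "y": 0, "z": 0, "spin": 0, "hand": 10}]'

```text
clock: 13.55
ee_pos: [480.4, 71.3, 184.3]
tool_rot: [0.428, -3.097, -0.002]
wrist_force: [-1.1, -0.1, -0.3]
finger_gap: 19.9
```

Request:
jog_arm --targets '[{"x": 0, "y": 0, "z": 0, "spin": 5, "hand": 10}, {"x": 0, "y": 0, "z": 0, "spin": 9, "hand": 10}, {"x": 0, "y": 0, "z": 0, "spin": 9, "hand": 10}, {"x": 0, "y": 0, "z": 0, "spin": 9, "hand": 10}, {"x": 0, "y": 0, "z": 0, "spin": 9, "hand": 10}, {"x": 0, "y": 0, "z": 0, "spin": 9, "hand": 10}, {"x": 0, "y": 0, "z": 0, "spin": 9, "hand": 10}, {"x": 0, "y": 0, "z": 0, "spin": 9, "hand": 10}, {"x": 0, "y": 0, "z": 0, "spin": 9, "hand": 10}, {"x": 0, "y": 0, "z": 0, "spin": 9, "hand": 10}, {"x": 0, "y": 0, "z": 0, "spin": 9, "hand": 10}, {"x": 0, "y": 0, "z": 0, "spin": 9, "hand": 10}, {"x": 0, "y": 0, "z": 0, "spin": 5, "hand": 10}, {"x": 0, "y": 0, "z": 0, "spin": 0, "hand": 10}]'

```text
clock: 15.3
ee_pos: [477.4, 82.1, 181.7]
tool_rot: [-2.33, -2.085, 0.022]
wrist_force: [0.4, -0.4, -0.5]
finger_gap: 20.0
```

Run:
```python
from h import *
to(492,58,200,-8.3)
crop(cam("scene"),"s12.png",270,80,140,140,4)
c=cam("top");crop(c,"t12.png",285,180,120,100,5)
```

```text
t 15.3 p [477.4  82.1 181.7] yawY -6.37 zax [-0.021  0.002 -1.   ] F [ 0.4 -0.4 -0.5] gap 20.0 j [ 3. 20. 98.  0. 63.  9.]
tool shift [-22.3  16.8 -18.6] spin 1.93
```

View pics/s12.png

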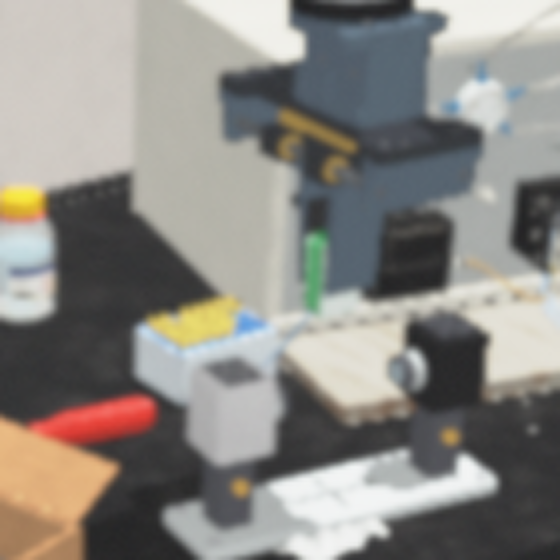

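View pics/t12.png

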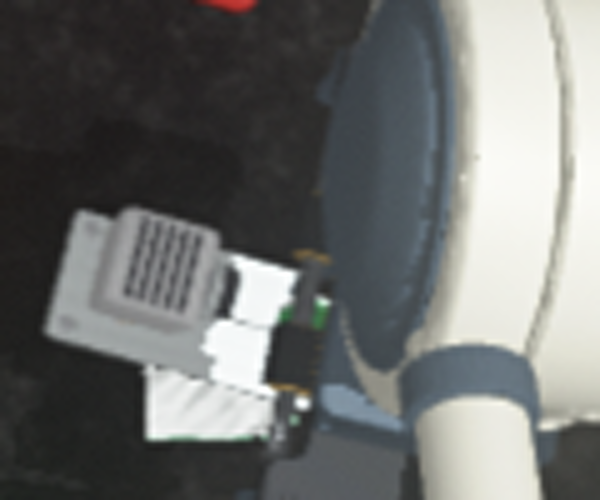

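Request:
jog_arm --targets '[{"x": -5, "y": 4, "z": 0, "spin": 1, "hand": 10}, {"x": -5, "y": 4, "z": 0, "spin": 0.5, "hand": 10}, {"x": -5, "y": 4, "z": 0, "spin": 0, "hand": 10}, {"x": -4, "y": 3, "z": 0, "spin": 0, "hand": 10}, {"x": 0, "y": 0, "z": 0, "spin": 0, "hand": 10}, {"x": 0, "y": 0, "z": 0, "spin": 0, "hand": 10}]'

```text
clock: 16.15
ee_pos: [491.0, 59.4, 181.3]
tool_rot: [-2.355, -2.057, 0.022]
wrist_force: [0.0, -0.3, -0.3]
finger_gap: 19.9
```

Run:
```python
from h import *
to(492,58,180,-8.3)
o=bot.get_obs();print(R.from_rotvec(o["tool_rot"]).as_matrix()[:,2])
```

```text
t 16.15 p [491.   59.4 181.3] yawY -7.71 zax [-0.021  0.002 -1.   ] F [ 0.  -0.3 -0.3] gap 19.9 j [-0. 21. 97.  0. 64.  8.]
tool shift [-1.3  1.2  1.3] spin 0.59
[-0.02053458  0.00166726 -0.99978775]
```

The tool leans 1.2° in the radial plane after that retracting move. I'll test whether an outward stroke takes it out.

Request:
jog_arm --targets '[{"x": 0, "y": 20, "z": -5, "spin": 0, "hand": 10}, {"x": 0, "y": 20, "z": -5, "spin": 0, "hand": 10}, {"x": 0, "y": 20, "z": -5, "spin": 0, "hand": 10}, {"x": 0, "y": 0, "z": 0, "spin": 0, "hand": 10}]'

```text
clock: 16.65
ee_pos: [551.5, 51.8, 195.4]
tool_rot: [-2.353, -2.058, 0.023]
wrist_force: [-0.1, 0.2, -0.2]
finger_gap: 19.9
```

Run:
```python
from h import *
to(492,58,180,-8.3)
```

```text
t 16.65 p [551.5  51.8 195.4] yawY -7.66 zax [-0.021  0.002 -1.   ] F [-0.1  0.2 -0.2] gap 19.9 j [-1. 24. 88.  0. 69.  7.]
tool shift [ -1.8 -59.4  16.6] spin 0.64
```

Run:
```python
from h import *
for r in[(-.644,-3.0745,.0019),(-.464,3.107,0),(-.442,3.109,.003),(-.428,3.107,.006),(-.429,3.107,.006),(-.425,3.107,.006),(-.429,3.105,.007),(.432,-3.106,-.002),(.434,-3.111,-.006),(-.433,3.108,.008),(.428,-3.097,-.002),(-2.33,-2.085,.022),(-2.355,-2.057,.022)]:
    M=R.from_rotvec(r).as_matrix();print(M[:,2].round(4))
```

```text
[-6.0e-04 -1.1e-03 -1.0e+00]
[ 1.e-04  0.e+00 -1.e+00]
[ 0.001   0.0021 -1.    ]
[ 0.0047  0.0045 -1.    ]
[ 0.0045  0.0045 -1.    ]
[ 0.0051  0.0046 -1.    ]
[ 0.0064  0.0054 -1.    ]
[-5.8e-03  5.0e-04 -1.0e+00]
[-0.001   0.0037 -1.    ]
[ 0.0028  0.0055 -1.    ]
[-1.520e-02 -8.000e-04 -9.999e-01]
[-0.0204  0.0017 -0.9998]
[-0.0202  0.0018 -0.9998]
```

Request:
jog_arm --targets '[{"x": 0, "y": -10, "z": -2, "spin": 0.5, "hand": 10}, {"x": 0, "y": -10, "z": -2, "spin": 0, "hand": 10}, {"x": 0, "y": -10, "z": -2, "spin": 0, "hand": 10}, {"x": 0, "y": -10, "z": -2, "spin": 0, "hand": 10}, {"x": 0, "y": -10, "z": -2, "spin": 0, "hand": 10}, {"x": 0, "y": -8, "z": 0, "spin": 0, "hand": 10}, {"x": 0, "y": 0, "z": 0, "spin": 0, "hand": 10}]'

```text
clock: 17.52
ee_pos: [486.7, 61.2, 207.3]
tool_rot: [-2.361, -2.047, 0.026]
wrist_force: [0.6, 0.9, -1.1]
finger_gap: 19.6
```

Run:
```python
from h import *
to(492,58,180,-8.3)
```

```text
t 17.52 p [486.7  61.2 207.3] yawY -8.15 zax [-0.023  0.002 -1.   ] F [ 0.6  0.9 -1.1] gap 19.6 j [ 0. 19. 95.  0. 68.  8.]
tool shift [-2.4  6.3 27.2] spin 0.15
```

Request:
jog_arm --targets '[{"x": 0, "y": 0, "z": -40, "spin": 0, "hand": 10}, {"x": 0, "y": 0, "z": -40, "spin": 0, "hand": 10}, {"x": 0, "y": 0, "z": 0, "spin": 0, "hand": 10}]'

```text
clock: 17.9
ee_pos: [489.2, 60.9, 289.1]
tool_rot: [-2.361, -2.047, 0.026]
wrist_force: [-0.4, -0.5, -0.7]
finger_gap: 19.9
```

Run:
```python
from h import *
to(492,58,180,-8.3)
```

```text
t 17.9 p [489.2  60.9 289.1] yawY -8.16 zax [-0.024  0.002 -1.   ] F [-0.4 -0.5 -0.7] gap 19.9 j [ 0. 14. 88.  0. 80.  8.]
tool shift [ -2.3   5.8 109. ] spin 0.14
```

Request:
jog_arm --targets '[{"x": 25, "y": 15, "z": 0, "spin": 0, "hand": 10}, {"x": 25, "y": 15, "z": 0, "spin": 0, "hand": 10}, {"x": 25, "y": 15, "z": 0, "spin": 0, "hand": 10}, {"x": 25, "y": 15, "z": 0, "spin": 0, "hand": 10}, {"x": 0, "y": 0, "z": 0, "spin": 0, "hand": 10}]'

```text
clock: 18.52
ee_pos: [564.4, 153.4, 282.3]
tool_rot: [-2.36, -2.043, 0.033]
wrist_force: [-0.1, -0.8, -0.9]
finger_gap: 20.0
```

Run:
```python
from h import *
to(492,58,180,-8.3)
```

```text
t 18.52 p [564.4 153.4 282.3] yawY -8.24 zax [-0.029  0.001 -1.   ] F [-0.1 -0.8 -0.9] gap 20.0 j [ 9. 23. 76.  0. 83. 17.]
tool shift [-104.5  -55.   104.2] spin 0.06
```

Request:
jog_arm --targets '[{"x": -50, "y": -30, "z": 0, "spin": 0, "hand": 10}, {"x": -50, "y": -30, "z": 0, "spin": 0, "hand": 10}, {"x": 0, "y": 0, "z": 0, "spin": 0, "hand": 10}]'

```text
clock: 18.9
ee_pos: [487.0, 60.1, 281.0]
tool_rot: [-2.357, -2.043, 0.039]
wrist_force: [-0.5, 0.8, -1.6]
finger_gap: 20.1
```

Run:
```python
from h import *
to(492,58,180,-8.3)
```

```text
t 18.9 p [487.   60.1 281. ] yawY -8.17 zax [-0.033  0.    -0.999] F [-0.5  0.8 -1.6] gap 20.1 j [ 0. 15. 88.  0. 79.  8.]
tool shift [ -0.8   8.6 100.7] spin 0.13
```

Request:
jog_arm --targets '[{"x": 0, "y": 1, "z": 6, "spin": 0, "hand": 10}, {"x": 0, "y": 1, "z": 6, "spin": 0, "hand": 10}, {"x": 0, "y": 1, "z": 6, "spin": 0, "hand": 10}, {"x": 0, "y": 0, "z": 6, "spin": 0, "hand": 10}, {"x": 0, "y": 0, "z": 6, "spin": 0, "hand": 10}, {"x": 0, "y": 0, "z": 6, "spin": 0, "hand": 10}]'

```text
clock: 19.65
ee_pos: [489.7, 60.7, 241.1]
tool_rot: [-2.356, -2.044, 0.04]
wrist_force: [-0.1, 0.1, -1.4]
finger_gap: 19.9
```

Run:
```python
from h import *
to(492,58,180,-8.3)
```

```text
t 19.65 p [489.7  60.7 241.1] yawY -8.1 zax [-0.034  0.    -0.999] F [-0.1  0.1 -1.4] gap 19.9 j [ 0. 17. 91.  0. 73.  8.]
tool shift [-2.   4.7 61. ] spin 0.2
```

Request:
jog_arm --targets '[{"x": 0, "y": 0, "z": -9, "spin": 0, "hand": 10}, {"x": 0, "y": 0, "z": -9, "spin": 0, "hand": 10}, {"x": 0, "y": 0, "z": -9, "spin": 0, "hand": 10}, {"x": 0, "y": 0, "z": -9, "spin": 0, "hand": 10}]'

```text
clock: 20.15
ee_pos: [491.0, 60.7, 279.6]
tool_rot: [-2.356, -2.044, 0.04]
wrist_force: [-0.2, 0.9, -0.3]
finger_gap: 19.9
```

Run:
```python
from h import *
to(492,58,180,-8.3)
```

```text
t 20.15 p [491.   60.7 279.6] yawY -8.11 zax [-0.034  0.    -0.999] F [-0.2  0.9 -0.3] gap 19.9 j [ 0. 15. 88.  0. 79.  8.]
tool shift [-2.   4.7 99.6] spin 0.19
```

Request:
jog_arm --targets '[{"x": 0, "y": 8, "z": 0, "spin": 0, "hand": 10}, {"x": 0, "y": 8, "z": 0, "spin": 0, "hand": 10}, {"x": 0, "y": 8, "z": 0, "spin": 0, "hand": 10}, {"x": 0, "y": 8, "z": 0, "spin": 0, "hand": 10}, {"x": 0, "y": 8, "z": 0, "spin": 0, "hand": 10}, {"x": 0, "y": 8, "z": 0, "spin": 0, "hand": 10}]'

```text
clock: 20.9
ee_pos: [542.1, 53.4, 278.1]
tool_rot: [-2.356, -2.044, 0.039]
wrist_force: [0.1, -0.3, -0.8]
finger_gap: 20.1
```

Run:
```python
from h import *
o,M=st();print(M[:,2])
```

```text
t 20.9 p [542.1  53.4 278.1] yawY -8.11 zax [-0.034  0.    -0.999] F [ 0.1 -0.3 -0.8] gap 20.1 j [-1. 19. 82. -0. 81.  7.]
[-3.35169639e-02  1.97090469e-04 -9.99438129e-01]
```

Request:
jog_arm --targets '[{"x": 0, "y": -50, "z": 0, "spin": 0, "hand": 10}, {"x": 0, "y": 0, "z": 0, "spin": 0, "hand": 10}]'

```text
clock: 21.15
ee_pos: [492.4, 60.4, 279.0]
tool_rot: [-2.356, -2.043, 0.041]
wrist_force: [0.8, -0.1, -0.9]
finger_gap: 20.1
```

Run:
```python
from h import *
o,M=st();print(M[:,2])
```

```text
t 21.15 p [492.4  60.4 279. ] yawY -8.13 zax [-0.035  0.    -0.999] F [ 0.8 -0.1 -0.9] gap 20.1 j [ 0. 15. 88.  0. 79.  8.]
[-3.47485149e-02  2.19892784e-04 -9.99396064e-01]
```

Request:
jog_arm --targets '[{"x": 0, "y": 0, "z": 50, "spin": 0, "hand": 10}, {"x": 0, "y": 0, "z": 0, "spin": 0, "hand": 10}]'

```text
clock: 21.4
ee_pos: [492.4, 60.2, 229.0]
tool_rot: [-2.357, -2.044, 0.038]
wrist_force: [-0.1, -0.0, 0.3]
finger_gap: 19.7
```

Run:
```python
from h import *
o,M=st();print(M[:,2])
```

```text
t 21.4 p [492.4  60.2 229. ] yawY -8.13 zax [-0.032  0.    -0.999] F [-0.1 -0.   0.3] gap 19.7 j [ 0. 18. 92.  0. 72.  8.]
[-3.21802747e-02  1.44797863e-04 -9.99482070e-01]
```

Request:
jog_arm --targets '[{"x": 0, "y": 0, "z": -15, "spin": 0, "hand": 10}, {"x": 0, "y": 0, "z": -15, "spin": 0, "hand": 10}, {"x": 0, "y": 0, "z": -15, "spin": 0, "hand": 10}, {"x": 0, "y": 0, "z": -15, "spin": 0, "hand": 10}, {"x": 0, "y": 0, "z": 62, "spin": 0, "hand": 10}, {"x": 0, "y": 0, "z": 0, "spin": 0, "hand": 10}]'

```text
clock: 22.15
ee_pos: [501.0, 59.8, 239.6]
tool_rot: [-2.364, -2.049, 0.023]
wrist_force: [-0.1, 0.1, 0.1]
finger_gap: 20.3
```

Run:
```python
from h import *
o,M=st();print(M[:,2])
```

```text
t 22.15 p [501.   59.8 239.6] yawY -8.15 zax [-0.02  0.   -1.  ] F [-0.1  0.1  0.1] gap 20.3 j [ 0. 18. 91.  0. 73.  8.]
[-1.97568409e-02  7.47735189e-05 -9.99804812e-01]
```

Request:
jog_arm --targets '[{"x": 0, "y": -10, "z": -15, "spin": 0, "hand": 10}, {"x": 0, "y": -10, "z": -15, "spin": 0, "hand": 10}, {"x": 0, "y": -10, "z": -15, "spin": 0, "hand": 10}, {"x": 0, "y": -10, "z": -15, "spin": 0, "hand": 10}, {"x": 0, "y": 40, "z": 60, "spin": 0, "hand": 10}, {"x": 0, "y": 0, "z": 0, "spin": 0, "hand": 10}]'

```text
clock: 22.9
ee_pos: [502.9, 60.9, 267.4]
tool_rot: [2.372, 2.058, 0.004]
wrist_force: [-1.6, 0.2, -0.1]
finger_gap: 20.0
```

Run:
```python
from h import *
o,M=st();print(M[:,2])
```

```text
t 22.9 p [502.9  60.9 267.4] yawY -8.12 zax [ 0.003  0.    -1.   ] F [-1.6  0.2 -0.1] gap 20.0 j [ 0. 16. 89.  0. 75.  8.]
[ 2.72366933e-03  3.61675363e-04 -9.99996225e-01]
```

The vertical reversal removed the lean, now 0.16°. I descend gently over the light path.

Request:
jog_arm --targets '[{"x": 0, "y": 0, "z": 0, "spin": 0, "hand": 10}, {"x": -1, "y": -4, "z": 8, "spin": 0, "hand": 10}, {"x": -1, "y": -4, "z": 12, "spin": 0, "hand": 10}, {"x": 0, "y": -3, "z": 12, "spin": 0, "hand": 10}, {"x": 0, "y": 0, "z": 12, "spin": 0, "hand": 10}, {"x": 0, "y": 0, "z": 12, "spin": 0, "hand": 10}, {"x": 0, "y": 0, "z": 12, "spin": 0, "hand": 10}, {"x": 0, "y": 0, "z": 8, "spin": 0, "hand": 10}, {"x": 0, "y": 0, "z": 0, "spin": 0, "hand": 10}]'

```text
clock: 24.02
ee_pos: [491.7, 60.9, 192.1]
tool_rot: [2.369, 2.055, 0.011]
wrist_force: [-0.4, 0.1, -0.7]
finger_gap: 20.0
```

Run:
```python
from h import *
to(492,58,88.8,-8.3)
```

```text
t 24.02 p [491.7  60.9 192.1] yawY -8.1 zax [ 0.009  0.    -1.   ] F [-0.4  0.1 -0.7] gap 20.0 j [ 0. 19. 97.  0. 63.  8.]
tool shift [ -3.   -0.2 103.3] spin 0.2
```

```bash
cat >> h.py <<'E'
def cell(o,M,off=(0,0),h=18.8):
    L=[]
    B=o["ee_pos"]
    def W(p):return B+M@np.array([p[0]+off[0],p[1]+off[1],h-p[2]])
    for z,col in((0,(255,0,255)),(50,(255,0,255))):
        q=[W((a,b,z)) for a,b in((-15,-10),(15,-10),(15,10),(-15,10),(-15,-10))];L.append((q,col))
    for a in(-15,15):
        L.append(([W((a,b,z)) for b,z in((-8,2),(8,2),(8,48),(-8,48),(-8,2))],(0,255,255)))
    return L
def look(tag,u0,v0,w,h,s,off=(0,0)):
    o,M=st()
    for n,(u,v,ww,hh,ss) in u0.items() if isinstance(u0,dict) else {}:pass
E
python3 - <<'E'
from h import *
o,M=st();c=cam("scene")
print(proj(c,[o["ee_pos"]]))
L=cell(o,M)
u,v=proj(c,[o["ee_pos"]])[0].astype(int)
draw(c,[],"a.png",u-30,v-35,60,60,8);draw(c,L,"b.png",u-30,v-35,60,60,8)
a=cv2.imread("pics/a.png");b=cv2.imread("pics/b.png");cv2.imwrite("pics/s13.png",cv2.resize(np.hstack([a,b]),None,fx=.83,fy=.83))
c=cam("top");u,v=proj(c,[o["ee_pos"]])[0].astype(int);print(u,v)
draw(c,L,"t13.png",u-40,v-30,80,60,9)
E
```

```text
t 24.02 p [491.7  60.9 192.1] yawY -8.1 zax [ 0.009  0.    -1.   ] F [-0.4  0.1 -0.7] gap 20.0 j [ 0. 19. 97.  0. 63.  8.]
[[355.94191296 142.60188272]]
361 240
```

View pics/s13.png

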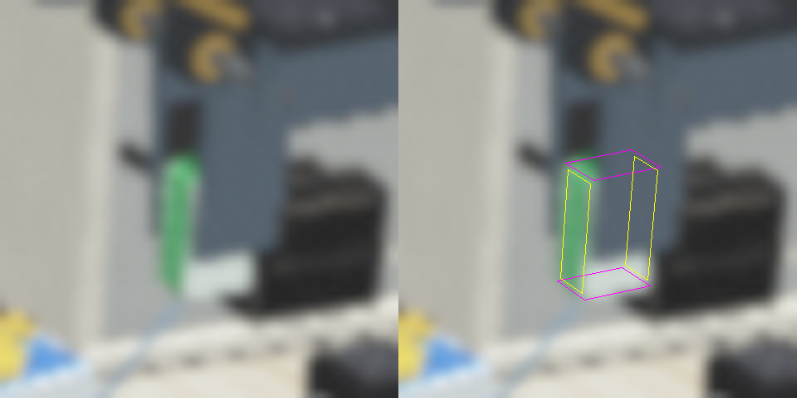

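View pics/t13.png

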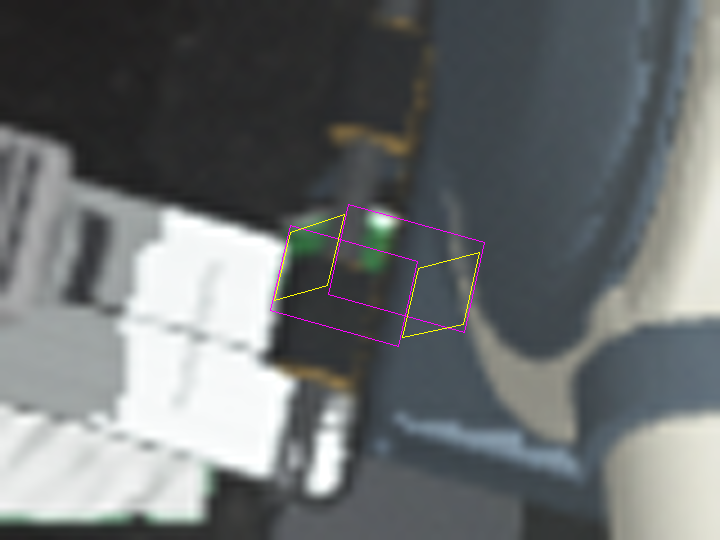

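The overlay of the held cell matches within about 0.5 px: green window edge at (163,285), base right end at (252,290). I descend into the gap.

Request:
jog_arm --targets '[{"x": -1.5, "y": 0, "z": 8, "spin": 0.2, "hand": 10}, {"x": -1.5, "y": 0, "z": 12, "spin": 0, "hand": 10}, {"x": 0, "y": 0, "z": 12, "spin": 0, "hand": 10}, {"x": 0, "y": 0, "z": 12, "spin": 0, "hand": 10}, {"x": 0, "y": 0, "z": 12, "spin": 0, "hand": 10}, {"x": 0, "y": 0, "z": 0, "spin": 0, "hand": 10}]'

```text
clock: 24.88
ee_pos: [492.2, 57.7, 132.9]
tool_rot: [2.372, 2.05, 0.012]
wrist_force: [0.3, -0.4, -0.1]
finger_gap: 19.6
```

Run:
```python
from h import *
to(492,58,88.8,-8.3)
```

```text
t 24.88 p [492.2  57.7 132.9] yawY -8.32 zax [ 0.01   0.001 -1.   ] F [ 0.3 -0.4 -0.1] gap 19.6 j [ -0.  24. 101.   0.  54.   8.]
tool shift [ 0.2 -0.7 44.1] spin -0.02
```

Request:
jog_arm --targets '[{"x": 0, "y": -0.5, "z": 8, "spin": 0, "hand": 10}, {"x": 0, "y": 0, "z": 9, "spin": 0, "hand": 10}, {"x": 0, "y": 0, "z": 9, "spin": 0, "hand": 10}, {"x": 0, "y": 0, "z": 9, "spin": 0, "hand": 10}, {"x": 0, "y": 0, "z": 4, "spin": 0, "hand": 10}, {"x": 0, "y": 0, "z": 0, "spin": 0, "hand": 10}]'

```text
clock: 25.62
ee_pos: [492.6, 57.9, 91.4]
tool_rot: [2.372, 2.05, 0.013]
wrist_force: [-0.5, 0.4, 0.0]
finger_gap: 20.1
```

Run:
```python
from h import *
to(492,58,88.8,-8.3)
o,M=st();c=cam("scene");L=cell(o,M)+phot(492,58,-.145)
draw(c,[],"a.png",310,120,90,90,7);draw(c,L,"b.png",310,120,90,90,7)
a=cv2.imread("pics/a.png");b=cv2.imread("pics/b.png");cv2.imwrite("pics/s14.png",cv2.resize(np.hstack([a,b]),None,fx=.63,fy=.63))
c=cam("top");draw(c,L,"t14.png",285,200,120,80,6)
```

```text
t 25.62 p [492.6  57.9  91.4] yawY -8.31 zax [ 0.011  0.001 -1.   ] F [-0.5  0.4  0. ] gap 20.1 j [ -0.  28. 104.   0.  48.   8.]
tool shift [ 0.  -0.6  2.6] spin -0.01
t 25.62 p [492.6  57.9  91.4] yawY -8.31 zax [ 0.011  0.001 -1.   ] F [-0.5  0.4  0. ] gap 20.1 j [ -0.  28. 104.   0.  48.   8.]
```

View pics/s14.png

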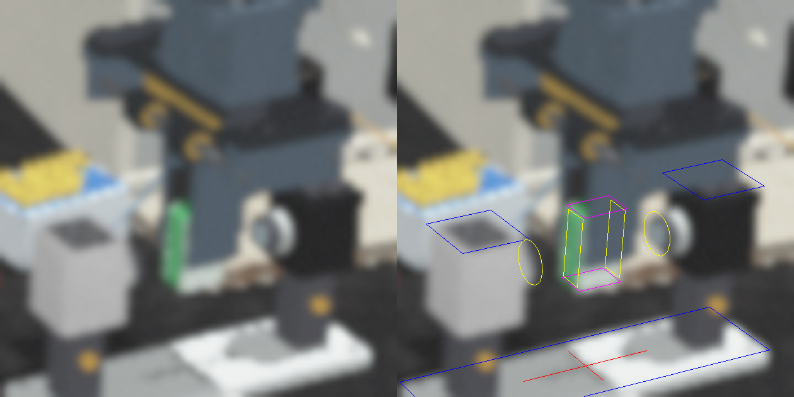

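View pics/t14.png

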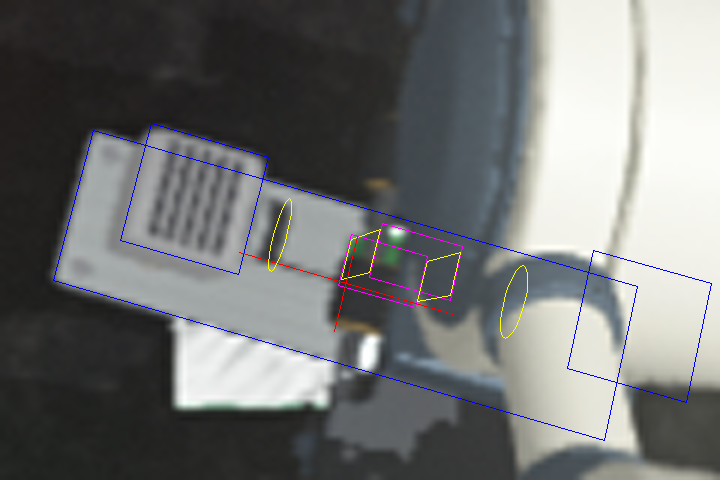

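Request:
jog_arm --targets '[{"x": 0, "y": -0.6, "z": 2, "spin": 0, "hand": 10}, {"x": 0, "y": 0, "z": 0.4, "spin": 0, "hand": 10}, {"x": 0, "y": 0, "z": 0, "spin": 0, "hand": 10}, {"x": 0, "y": 0, "z": 0, "spin": 0, "hand": 10}]'

```text
clock: 26.22
ee_pos: [492.6, 57.9, 89.8]
tool_rot: [2.371, 2.049, 0.015]
wrist_force: [0.1, 0.3, 0.0]
finger_gap: 20.0
```

Run:
```python
from h import *
to(492,58,88.8,-8.3)
o,M=st();c=cam("scene");L=cell(o,M)+phot(492,58,-.145)
draw(c,[],"a.png",335,150,45,45,9);draw(c,L,"b.png",335,150,45,45,9)
a=cv2.imread("pics/a.png");b=cv2.imread("pics/b.png");cv2.imwrite("pics/s15.png",cv2.resize(np.hstack([a,b]),None,fx=.95,fy=.95))
cv2.imwrite("pics/s15f.png",c["frame"][:,:,::-1])
```

```text
t 26.23 p [492.6  57.9  89.8] yawY -8.32 zax [ 0.013  0.    -1.   ] F [0.1 0.3 0. ] gap 20.0 j [ -0.  28. 104.   0.  48.   8.]
tool shift [-0.  -0.6  1. ] spin -0.02
t 26.23 p [492.6  57.9  89.8] yawY -8.32 zax [ 0.013  0.    -1.   ] F [0.1 0.3 0. ] gap 20.0 j [ -0.  28. 104.   0.  48.   8.]
```

View pics/s15.png

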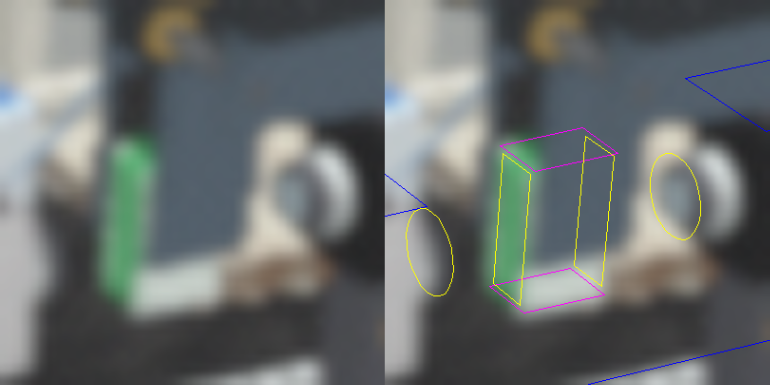

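View pics/s15f.png

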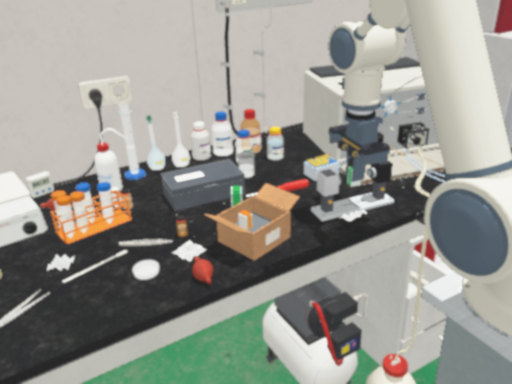

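Request:
jog_arm --targets '[{"x": 0, "y": -1, "z": 1.3, "spin": 0, "hand": 10}, {"x": 0, "y": 0, "z": 0, "spin": 0, "hand": 10}, {"x": 0, "y": 0, "z": 0, "spin": 0, "hand": 10}]'

```text
clock: 26.65
ee_pos: [491.5, 58.1, 88.5]
tool_rot: [2.371, 2.049, 0.015]
wrist_force: [0.5, 0.5, 0.1]
finger_gap: 20.2
```

Run:
```python
from h import *
to(492,58,88.8,-8.3)
print(np.abs(bot.get_obs()["joint_velocities"]).max())
crop(cam("scene"),"s16.png",190,150,210,110,3.8)
```

```text
t 26.65 p [491.5  58.1  88.5] yawY -8.31 zax [ 0.013  0.001 -1.   ] F [0.5 0.5 0.1] gap 20.2 j [ -0.  28. 104.   0.  48.   8.]
tool shift [-0.   0.5 -0.3] spin -0.01
0.002038185113887588
```

View pics/s16.png

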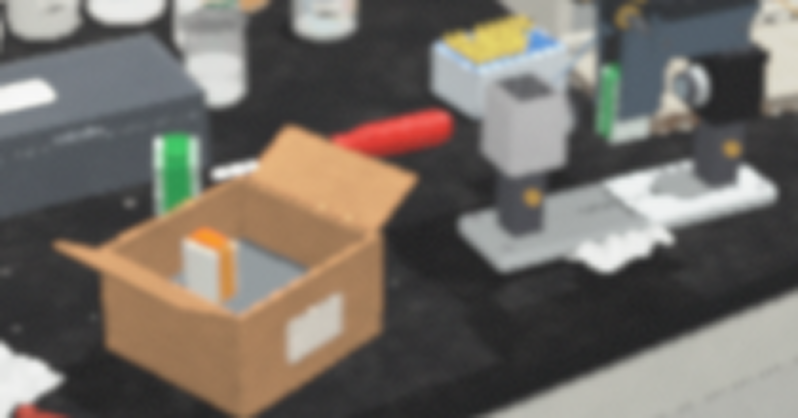

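The picture shows both flaps folded back, at about (60,245) and (410,180), and the amber cell in its slot at about (210,265). The green cell is held between the noses at about (608,100). The arm is still and the pose is within 0.6 mm of target, so I hand in.

```bash
python3 -c "
from plant import bot
print(bot.sign_off())"
```

```text
the job is handed in; nothing more can be done
None
```

The green cell is held upright between the photometer's two lens noses, and I handed the job in at about 26.7 s. I swept both flaps out to about 2.6 rad. The cell was gripped by its frosted faces with 15 N, and I lifted it straight out and carried it over.

**Last checks that agreed:**
- **Position:** the tool was within 0.6 mm of the point I measured for the middle of the light path. The height error was 0.3 mm and the yaw error 0.01°. These are against my own image fit; the camera calibration is only good to about 2 mm.
- **Grip:** the finger gap was 20.2 mm, matching the 20 mm across the frosted faces. The wrist force was under 1 N, which points to no contact with the photometer.
- **Scene:** the last picture shows both flaps still open and the amber cell in its slot.

**Checks that disagreed or were weaker:**
- **Tilt:** the cell leans about 0.75°. An earlier lean of up to 2° built up during fast sideways moves, and I mostly took it out before lowering the cell.
- **Scene overlay:** the cell's near edge was off by about 0.7 px (1–2 mm). The visible edges of both nose faces were off by 1–2 px, roughly equally on each side.
- **Top view:** the arm hid most of the cell in the top camera, so its final place rests mainly on the scene view and the measured tool pose.
- **Refused move:** the first move call was refused as invalid, probably because of an empty row, and nothing moved.

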